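Refit the return spring of a hold-down clamp

ROBOT

A 7-joint arm with a two-finger parallel gripper is mounted at the origin on a cart in front of the work surface, level with it; the furniture and walls round the work are solid. World frame = base frame: x ahead of the robot, y to its left, z up, the work surface at z = 0. Lengths are in m, angles in rad, forces in N, time in s.
With the tool pointing down it reaches from about 0.4 to 0.875 m from the base axis. Payload 19.3 kg.
Tool frame: the origin (TCP) lies midway between the tips of the shut fingers; the grasp point (between the pads) lies 19 mm behind it; z points along the fingers, y is the line along which they close (so a half turn about z gives the same grasp; the last joint's range is limited). The gripper opens to 85 mm and grips with 20 to 120 N. Pads are 22 mm wide; open, the fingers measure 114 mm over their backs; the gripper's body (76 mm by 85 mm) begins 54 mm behind the grasp point. The pads swing forward as they close: fully open they stand 13 mm farther back than shut.
Start: joints at [1.074, 0.521, -0.036, 1.599, 0.021, 1.021, -0.113], TCP at [0.259, -0.569, 0.231] pointing down, gripper open.
Joint ranges: [-2.91, 2.91], [-0.3, 2.13], [-1.5, 1.42], [0.17, 2.43], [-1.26, 4.41], [0.16, 1.93], [-2.52, 2.52]. Speed limits (rad/s): [1.89, 1.89, 2.39, 2.39, 3.01, 3.01, 3.01].

INTERFACE

Orientations are given as [roll, pitch, yaw] about the fixed x, y, z axes, in that order (R = Rz(yaw) Ry(pitch) Rx(roll)).
In Python, from workcell import bot gives the robot as it stands.
- The arm moves only by the tool move_arm, never from a script. Its argument "moves" is a list that holds one entry, the list of rows, each a list of 7 numbers: the opening, from 0 (shut) to 1 (fully open), then the shift along the tool's x, y, z in units of 1000 mm (1.0 is 1000 mm), then the turn, a rotation vector about the tool's x, y, z in units of 2 pi rad (1.0 is 2 pi rad). A call has 1 to 5 rows; each row is the pose to reach, as a shift and turn from the pose commanded when the call began, along the tool's axes at that moment, turning the shorter way round; what a row does not reach only later rows make up. A row lasts 1/10 s, in which the tool goes at most 50 mm and 8.59 degrees, less where a joint would pass 70% of its speed; a pose out of reach is approached as far as the arm can. A call with a number of a shift or a turn outside -1 to 1 is refused whole. A call with a gripper value outside its range is refused whole. The fingers move at their own pace and stop on an object; "force" is the grip in N (left out, the last holds). Time passes only in rows, so rows that repeat a pose let the fingers close. It gives the time, the measured TCP pose, the force, the opening and the grip force at its end, in the units of the state.
- bot.observe(): the state, without advancing time (a new reading comes with each control period).
- bot.grab_frame(name): name is "side" or "top" or "wrist"; returns the picture (400x640x3 uint8, red, green, blue); there is no depth.
- bot.camera_params(name): a dict with "vertical_fov" (degrees; the focal length in pixels is half the picture's height over the tangent of half this angle, whatever the lens; pixels are square), "cx", "cy" (the principal point, pixels), "R" (3x3) and "t" (3): a world point X has camera coordinates R X + t. Camera axes: x right, y down, z forward; pixel columns grow to the right and rows downward; lengths in m; the calibration is good to about 2 mm. A picture is of the moment at which its call begins: read the wrist's pose just before it. camera_params takes no time and is no camera call; for the wrist camera it gives the pose at the moment of the call.
- bot.job_done(): hands the job in; it is judged then, once.
The state is a dict: "clock": time; "qpos": joint angles; "qd": joint speeds; "joint_efforts": joint torques, N m; "position": TCP position; "tool_rot": TCP orientation; "force": force on the tool from outside, world axes, zero at the start; "moment": the same for the moment, N m; "grip_width": finger opening in m; "finger_force": force on a finger pad.
Only numpy, scipy, OpenCV 4.12 (cv2) and the standard library are available. Lean on these libraries where they do the work, as an engineer would, in place of code of your own. Each camera call takes 0.05 s, during which the arm holds its last target. There are 200 camera calls.

TASK

The return spring of the small clamp fixture is off. Take the longer of the two loose springs, put its hook pin down into the hole of the fixture's square lug, and stretch it so that its eye goes down over the post at the other end; both ends must sit fully down, and the spring is left there stretched on its own. Leave the shorter spring lying where it is.

Things in the scene. Friction and masses are not known exactly. Their poses are not given: they have to be found in the camera images.
- long_spring: Longer steel tension spring, 110 g, lying flat. Origin: on the hook pin's axis at the spring's underside; x runs from hook pin to eye, z up. Along x (mm, slack): pin 0, end block 28-54, coil (26 across) 54-114, end block 114-140, eye centre 168. Its two ends only slide apart along x, it does not bend: held by one block it stays level. Pull: 1 N + 0.25 N per mm stretched, 50 mm at most.
- long_spring_grip (a point): Centre of the long spring's square end block on the eye side (26 mm along the spring, 28 wide, 28 tall; this point is 14 mm above the underside). x along the spring towards the eye. The eye's centre is 41 mm further along x, the hook pin (slack) 127 mm the other way. It moves with the eye when the spring is stretched.
- long_spring_hook (a point): Point on the axis of the long spring's hook pin, level with the underside of the horizontal hook wire, 20.5 mm above the spring's underside. The pin is round, 7 mm thick, and reaches 19.5 mm straight down from this point.
- long_spring_eye (a point): Centre of the long spring's level round wire eye (24 mm inside, 36 mm outside, 6 mm thick), at the underside of its wire, 20.5 mm above the spring's underside.
- short_spring: The shorter spring, of the same make with a coil of only 24 mm: 132 mm from hook pin to eye instead of 168. Origin and axes like the long one's. To be left alone.
- clamp_fixture: Clamp fixture fixed on the bench: aluminium base plate 262 x 90 x 8 mm. Origin at the centre of its underside; x runs from hole to post, z up. At x = -100 mm a square steel lug, 38 x 38 mm, top 36.5 mm above the bench, with the hole; at x = +100 mm the post, on a short lever. A fitted spring's underside hangs 16 mm above the bench.
- hole (a point): Centre of the mouth of the round hole in the lug's top, 36.5 mm above the bench; hole 20 mm in diameter, 26.5 mm deep, straight down. The hook wire comes to lie on the lug's top. The pulled pin (7 mm) bears against the wall on the post's side, 6.5 mm off the hole's centre.
- post (a point): Foot of the post, on its axis, level with its round shoulder (32 mm in diameter, 36.5 mm above the bench) on which the eye comes to rest. The post is 10 mm in diameter and stands 11 mm above the shoulder. It is 200 mm from the hole.

How it is judged:
By the outcome, as a careful person would: the job done as asked, in the order asked, and still so for the second after the job is handed in, with the robot touching nothing.
It also fails if it takes over 40 s, if anything falls off the work surface, if the arm or the gripper's body presses on something with over 40 N, if the wrist force passes 120 N, or if a joint passes its speed limit or range.

## Working session

There is one attempt and no reset: what is moved stays moved. The work goes in short steps, Python scripts to look and compute and a tool call to move; the robot and the scene stay as the last step left them, time stands still between calls to the robot, and variables do not carry over. Pictures are saved under pics/ and viewed, at most 10 in all, crops included, and the job is handed in when it is done.

Besides the shell and the picture viewer there is one more tool, called after "Emit:" by a JSON object that holds its "method" and its "body". move_arm: Moves the arm, as the interface text tells. Shifts and turns lie within -1 to 1; 1 stands for 1000 mm of shift or 2 pi rad of turn. Its arguments: {"type":"object","properties":{"moves":{"type":"array"},"force":{"type":"number"}},"required":["moves"]}

```bash
mkdir -p pics; ls; cat > h.py <<'E'
import numpy as np, cv2
from workcell import bot
def snap(cam,name):
    p=bot.camera_params(cam); im=bot.grab_frame(cam)
    cv2.imwrite('pics/'+name+'.png',im[:,:,::-1]); np.save('pics/'+name+'.npy',np.array(p,dtype=object),allow_pickle=True); return im,p
def ray(p,u,v,z):
    f=200/np.tan(np.radians(p['vertical_fov'])/2); R=np.array(p['R']);t=np.array(p['t'])
    d=R.T@np.array([(u-p['cx'])/f,(v-p['cy'])/f,1]); c=-R.T@t
    return c+d*(z-c[2])/d[2]
def proj(p,X):
    f=200/np.tan(np.radians(p['vertical_fov'])/2); c=np.array(p['R'])@X+np.array(p['t'])
    return f*c[0]/c[2]+p['cx'],f*c[1]/c[2]+p['cy']
def load(name): return np.load('pics/'+name+'.npy',allow_pickle=True).item()
E
python3 - <<'E'
from h import *
s=bot.observe();print(s)
for c in('top','side'):
    im,p=snap(c,c+'0');print(p)
E
```

```text
pics
{'clock': 0.0, 'qpos': array([ 1.07385398,  0.52201121, -0.0363255 ,  1.59998054,  0.02123954,
        1.02108366, -0.1127873 ]), 'qd': array([-1.39157159e-03,  1.12895708e-04, -3.10736466e-05,  5.11544317e-04,
        1.06952536e-04,  7.67112962e-04, -2.17141335e-04]), 'joint_efforts': array([ 5.13440518e-04, -9.27096248e+01,  1.98013455e+00, -3.69926226e+01,
        1.79118913e-02,  8.11289123e-03, -4.55775501e-05]), 'position': array([ 0.25851695, -0.56867868,  0.23073734]), 'tool_rot': array([-3.14050144e+00,  1.11593192e-04,  4.26763664e-01]), 'force': array([-0.1267372 ,  1.43910486,  0.7915454 ]), 'moment': array([ 0.01532981, -0.02770983,  0.00469714]), 'finger_force': 0.0, 'grip_width': 0.08557894528588263}
{'vertical_fov': 52.1710343742559, 'cx': 318.50025562931415, 'cy': 200.32325888184255, 'R': array([[ 3.48624872e-04, -9.99985268e-01, -5.41678942e-03],
       [-9.85367327e-01,  5.79740055e-04, -1.70443228e-01],
       [ 1.70443857e-01,  5.39694806e-03, -9.85352609e-01]]), 't': array([0.04415099, 0.50545014, 1.16720528])}
{'vertical_fov': 50.20342285687481, 'cx': 316.4699182085322, 'cy': 199.08147064212145, 'R': array([[-0.80759935, -0.58972046, -0.00361502],
       [-0.37874753,  0.52335924, -0.76331213],
       [ 0.45203273, -0.61508121, -0.64601975]]), 't': array([0.41638359, 0.22375919, 0.82039487])}
```

View pics/top0.png

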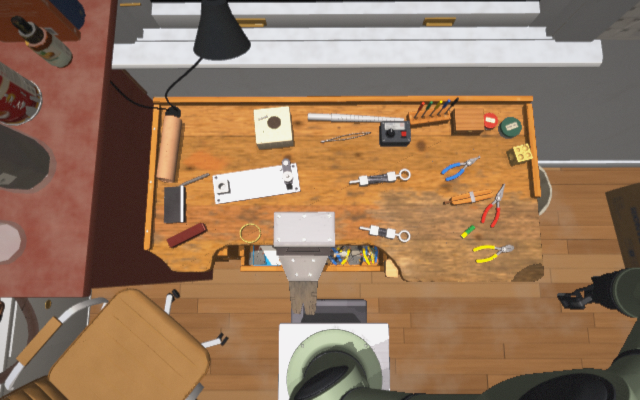

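View pics/side0.png

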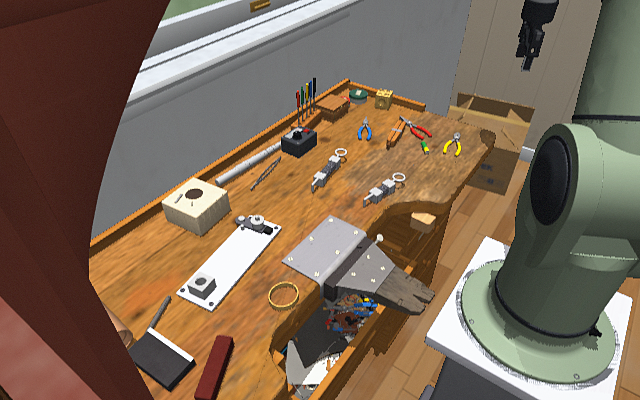

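Top view: the long spring runs from its pin at about (352,182) to its eye at (405,174), and the short spring lies at about (362..404, 233). The fixture has its lug at about (222,186) and its post at about (288,165). I'll enlarge these areas.

```bash
python3 - <<'E'
from h import *
im=cv2.imread('pics/top0.png')
a=cv2.resize(im[145:215,205:305],None,fx=8,fy=8,interpolation=cv2.INTER_CUBIC)[:280*2]
b=cv2.resize(im[155:205,335:435],None,fx=8,fy=8,interpolation=cv2.INTER_CUBIC)
a=cv2.resize(im[150:210,205:305],None,fx=6,fy=6,interpolation=cv2.INTER_CUBIC)
b=cv2.resize(im[160:200,335:435],None,fx=6,fy=6,interpolation=cv2.INTER_CUBIC)
cv2.imwrite('pics/crop.png',np.vstack([a,b]))
E
```

```text
(no output)
```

View pics/crop.png

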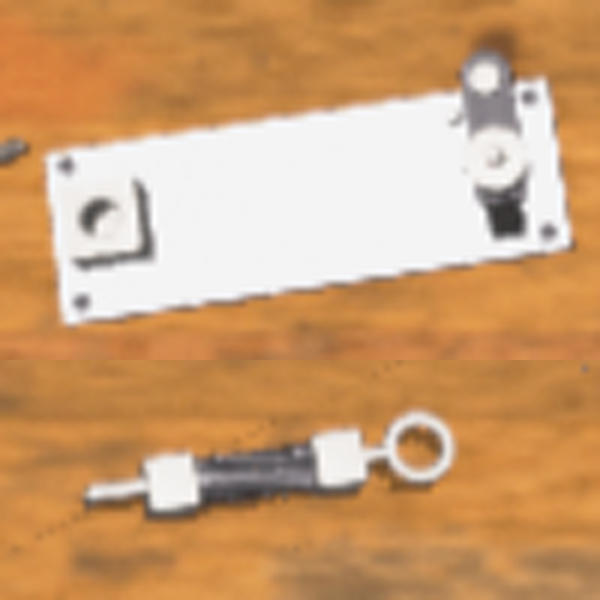

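The crop shows the hole at about (222,186.3), the post shoulder at (287.8,176.3), the eye at (404.8,174.3), the end blocks at (391.3,176.7) and (363.7,181), and the pin end at (350.5,182.3).

```bash
python3 - <<'E'
from h import *
p=load('top0')
R=lambda u,v,z:ray(p,u,v,z)
c=lambda x,y,b=0:(x/6+(335 if b else 205),(y-360)/6+160 if b else y/6+150)
hole=R(*c(102,218),.0365);post=R(*c(497,158),.0365)
eye=R(*c(419,446,1),.0265);b2=R(*c(338,460,1),.028);b1=R(*c(172,484,1),.028);pin=R(*c(92,494,1),.0265)
for n,v in dict(hole=hole,post=post,eye=eye,b2=b2,b1=b1,pin=pin).items():print(n,v.round(4),np.hypot(*v[:2]).round(3))
cs=[R(*c(*q),.008) for q in[(47,157),(545,80),(575,245),(65,323)]]
m=sum(cs)/4;print('plate',m.round(4),[np.linalg.norm(cs[i]-cs[i-1]).round(4) for i in range(4)])
print('hole-post',np.linalg.norm(hole-post),(post+hole)/2,np.degrees(np.arctan2(*(post-hole)[1::-1])), np.degrees(np.arctan2(*(cs[1]+cs[2]-cs[0]-cs[3])[1::-1])))
print('spring',np.linalg.norm(eye-pin),np.linalg.norm(b2-b1),[np.degrees(np.arctan2(*d[1::-1])) for d in(eye-pin,b2-b1,eye-b1)])
E
```

```text
hole [0.5495 0.3339 0.0365] 0.643
post [0.5801 0.1366 0.0365] 0.596
eye [ 0.5883 -0.2179  0.0265] 0.627
b2 [ 0.5807 -0.1765  0.028 ] 0.607
b1 [ 0.5684 -0.0925  0.028 ] 0.576
pin [ 0.5636 -0.0522  0.0265] 0.566
plate [0.5644 0.2353 0.008 ] [np.float64(0.0876), np.float64(0.2592), np.float64(0.0884), np.float64(0.2622)]
hole-post 0.19972640868543728 [0.5647751  0.23524075 0.0365    ] -81.1854012317523 -81.08422532571913
spring 0.16753799883752415 0.08489944858247543 [np.float64(-81.52259222514097), np.float64(-81.64963208872157), np.float64(-80.98331465289557)]
```

```bash
cat >> h.py <<'E'
from scipy.spatial.transform import Rotation as Ro
def plan(xyz,yawdeg):
    s=bot.observe(); A=Ro.from_euler('xyz',s['tool_rot']); B=Ro.from_euler('xyz',[np.pi,0,np.radians(yawdeg)])
    print('shift',(A.inv().apply(np.array(xyz)-s['position'])).round(4),'turn',((A.inv()*B).as_rotvec()/2/np.pi).round(4),'pos',s['position'].round(4),'clk',s['clock'],'F',s['force'].round(1))
E
python3 -c "
from h import *
plan([.5818,-.1772,.16],98.6)"
```

```text
shift [ 0.4563 -0.2225  0.071 ] turn [-2.00e-04 -1.00e-04 -2.06e-01] pos [ 0.2586 -0.5687  0.2308] clk 0.1 F [-0.   0.5 -0. ]
```

Emit:
{"method": "move_arm", "body": {"moves": [[[1,0.456,-0.2225,0.071,0,0,-0.206],[1,0.456,-0.2225,0.071,0,0,-0.206],[1,0.456,-0.2225,0.071,0,0,-0.206],[1,0.456,-0.2225,0.071,0,0,-0.206],[1,0.456,-0.2225,0.071,0,0,-0.206]]], "force": 80}}

```text
clock: 0.6
position: [0.4172, -0.3763, 0.1964]
tool_rot: [-3.142, -0.0, 1.183]
force: [0.8, -2.4, 0.2]
grip_width: 0.0851
finger_force: 0.0
```

```bash
python3 -c "
from h import *
plan([.5818,-.1772,.16],98.6);print(bot.observe()['qpos'])"
```

```text
shift [0.2465 0.0771 0.0364] turn [-0.     -0.     -0.0856] pos [ 0.4172 -0.3763  0.1964] clk 0.6 F [ 0.8 -2.4  0.2]
[ 0.8217067   0.47183849 -0.26419906  1.79552587  0.15278155  0.89416536
  0.10112299]
```

Emit:
{"method": "move_arm", "body": {"moves": [[[1,0.246,0.077,0.036,0,0,-0.0856],[1,0.246,0.077,0.036,0,0,-0.0856],[1,0.246,0.077,0.036,0,0,-0.0856],[1,0.246,0.077,0.036,0,0,-0.0856],[1,0.246,0.077,0.036,0,0,-0.0856]]]}}

```text
clock: 1.1
position: [0.5761, -0.1867, 0.1615]
tool_rot: [-3.141, -0.0, 1.718]
force: [1.2, -0.9, -0.2]
grip_width: 0.0856
finger_force: 0.0
```

```bash
python3 -c "
from h import *
plan([.5818,-.1772,.16],98.6)
bot.grab_frame('top')
im,p=snap('wrist','w1');print(p)
plan([.5818,-.1772,.16],98.6)
for n,X in dict(eye=[.5883,-.2179,.0265],b2=[.5818,-.1772,.028],b1=[.5684,-.0925,.028],pin=[.5636,-.0522,.0265]).items():print(n,proj(p,np.array(X)))"
```

```text
shift [0.0086 0.007  0.0016] turn [-0.0001 -0.     -0.0005] pos [ 0.5761 -0.1867  0.1615] clk 1.1 F [ 1.2 -0.9 -0.2]
{'vertical_fov': 60.61160972166185, 'cx': 324.1630419037893, 'cy': 205.00696003921922, 'R': array([[ 0.98854678,  0.15089389,  0.0025106 ],
       [ 0.14312097, -0.94264184,  0.30156714],
       [ 0.04787123, -0.29775391, -0.95344164]]), 't': array([-0.54808539, -0.26872441,  0.23182065])}
shift [0.0032 0.0038 0.001 ] turn [ 0.0002 -0.0006  0.0003] pos [ 0.5785 -0.1809  0.161 ] clk 1.2 F [-1.1 -0.4 -0.9]
eye (np.float64(324.92076436692366), np.float64(237.97664301006643))
b2 (np.float64(324.621722557727), np.float64(193.05967328559967))
b1 (np.float64(324.05402932457014), np.float64(84.21792084463794))
pin (np.float64(325.87950786807824), np.float64(25.227672588385047))
```

View pics/w1.png

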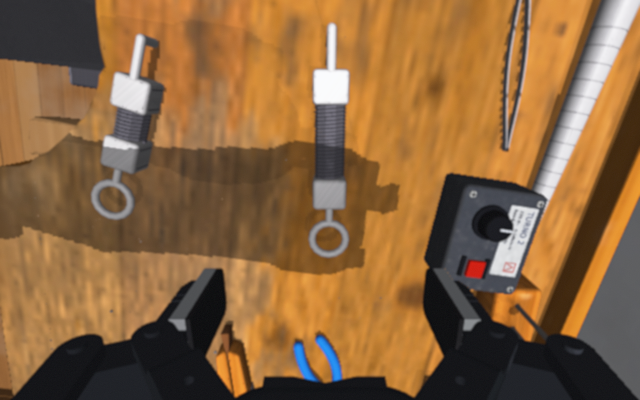

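The wrist view shows the eye at (329,239), the eye-side block at (329,194), the other block at (332,87) and the pin end at (332,27). The short spring is off to the left.

```bash
python3 -c "
from h import *
p=load('w1')
e=ray(p,329,239,.0265);b=ray(p,329,194,.028);c=ray(p,332,87,.028);q=ray(p,332,27,.0265)
print(e,b,c,q)
for d in(e-q,b-c):print(np.linalg.norm(d),np.degrees(np.arctan2(d[1],d[0])))
plan([.583,-.178,.07],98.6)"
```

```text
[ 0.59198193 -0.21832336  0.0265    ] [ 0.58554122 -0.17745626  0.028     ] [ 0.5746811  -0.09356212  0.028     ] [ 0.56818739 -0.05267316  0.0265    ]
0.16735044069165936 -81.82576024776328
0.08459413967969064 -82.62406273260048
shift [0.0019 0.0048 0.091 ] turn [ 0.0002 -0.0006  0.0003] pos [ 0.5785 -0.1809  0.161 ] clk 1.2 F [-1.1 -0.4 -0.9]
```

Emit:
{"method": "move_arm", "body": {"moves": [[[1,0,0,0.1,0,0,0],[1,0,0,0.1,0,0,0],[1,0,0,0.1,0,0,0],[1,0,0,0.1,0,0,0]]]}}

```text
clock: 1.6
position: [0.5753, -0.1881, 0.0626]
tool_rot: [-3.141, -0.001, 1.715]
force: [-0.2, -0.2, 0.5]
grip_width: 0.0856
finger_force: 0.0
```

```bash
python3 -c "
from h import *
plan([.584,-.1775,.002],98.4)"
```

```text
shift [0.0092 0.0102 0.0606] turn [-0.0002 -0.0001 -0.0004] pos [ 0.5753 -0.1881  0.0626] clk 1.6 F [-0.2 -0.2  0.5]
```

Emit:
{"method": "move_arm", "body": {"moves": [[[1,0.0092,0.0102,0.02,0,0,0],[1,0.0092,0.0102,0.02,0,0,0],[1,0.0092,0.0102,0.02,0,0,0]]]}}

```text
clock: 1.9
position: [0.5849, -0.178, 0.0443]
tool_rot: [3.14, 0.001, 1.715]
force: [0.1, 0.5, 0.9]
grip_width: 0.0852
finger_force: 0.0
```

```bash
python3 -c "
from h import *
plan([.584,-.1775,.002],98.4)"
```

```text
shift [ 0.0007 -0.0009  0.0423] turn [ 0.0003  0.0002 -0.0004] pos [ 0.5849 -0.178   0.0443] clk 1.9 F [0.1 0.5 0.9]
```

Emit:
{"method": "move_arm", "body": {"moves": [[[1,0,0,0.042,0,0,0],[1,0,0,0.042,0,0,0],[0,0,0,0.042,0,0,0],[0,0,0,0.042,0,0,0],[0,0,0,0.042,0,0,0]]]}}

```text
clock: 2.4
position: [0.5849, -0.178, 0.0019]
tool_rot: [3.14, 0.001, 1.714]
force: [0.0, -0.2, 0.2]
grip_width: 0.0438
finger_force: 0.0
```

Emit:
{"method": "move_arm", "body": {"moves": [[[0,0,0,0,0,0,0],[0,0,0,0,0,0,0],[0,0,0,0,0,0,0],[0,0,0,0,0,0,0],[0,0,0,0,0,0,0]]]}}

```text
clock: 2.9
position: [0.5847, -0.1779, 0.0015]
tool_rot: [3.14, 0.001, 1.714]
force: [-2.7, 0.1, 15.6]
grip_width: 0.027
finger_force: 79.2
```

Emit:
{"method": "move_arm", "body": {"moves": [[[0,0,0,-0.04,0,0,0],[0,0,0,-0.07,0,0,0],[0,0,0,-0.07,0,0,0],[0,0,0,-0.07,0,0,0]]]}}

```text
clock: 3.3
position: [0.5843, -0.1779, 0.0708]
tool_rot: [3.14, 0.001, 1.714]
force: [-0.8, 0.1, -1.7]
grip_width: 0.0266
finger_force: 79.0
```

```bash
python3 -c "
from h import *
h=np.array([.5495,.3339]);a=np.radians(-81.15);d=np.array([np.cos(a),np.sin(a)])
g=h+127*.001*d;print(g)
plan([*g,.072],98.85)"
```

```text
[0.56903872 0.208412  ]
shift [ 0.3845  0.0402 -0.0014] turn [ 0.0002  0.0001 -0.0017] pos [ 0.5843 -0.1779  0.0708] clk 3.3 F [-0.8  0.1 -1.7]
```

Emit:
{"method": "move_arm", "body": {"moves": [[[0,0.0385,0.004,-0.03,0,0,-0.0017],[0,0.07,0.008,-0.03,0,0,-0.0017],[0,0.11,0.012,-0.03,0,0,-0.0017],[0,0.15,0.016,-0.03,0,0,-0.0017],[0,0.19,0.02,-0.03,0,0,-0.0017]]]}}

```text
clock: 3.8
position: [0.5758, 0.0147, 0.0991]
tool_rot: [-3.14, -0.0, 1.725]
force: [0.9, -0.6, -1.2]
grip_width: 0.0267
finger_force: 79.1
```

Emit:
{"method": "move_arm", "body": {"moves": [[[0,0.04,0.004,0,0,0,0],[0,0.08,0.008,0,0,0,0],[0,0.12,0.012,0,0,0,0],[0,0.16,0.016,0,0,0,0],[0,0.19,0.02,0,0,0,0]]]}}

```text
clock: 4.3
position: [0.5659, 0.2067, 0.099]
tool_rot: [-3.14, -0.0, 1.727]
force: [0.8, -0.3, -1.0]
grip_width: 0.0265
finger_force: 79.1
```

Emit:
{"method": "move_arm", "body": {"moves": [[[0,0,0,0,0,0,0],[0,0,0,0,0,0,0],[0,0,0,0,0,0,0],[0,0,0,0,0,0,0]]]}}

```text
clock: 4.7
position: [0.5673, 0.2027, 0.0997]
tool_rot: [-3.141, 0.001, 1.724]
force: [0.3, -0.6, -1.6]
grip_width: 0.0269
finger_force: 79.1
```

```bash
python3 -c "
from h import *
plan([.569,.2084,.072],98.85)
im,p=snap('wrist','w2')
im2,p2=snap('top','t2')
a=cv2.resize(im2[145:215,195:325],None,fx=5,fy=5,interpolation=cv2.INTER_CUBIC)
cv2.imwrite('pics/t2c.png',a[:,:,::-1])"
```

```text
shift [0.0054 0.0026 0.0277] turn [-0.0001  0.0001 -0.0002] pos [0.5673 0.2027 0.0997] clk 4.7 F [ 0.3 -0.6 -1.6]
```

View pics/w2.png

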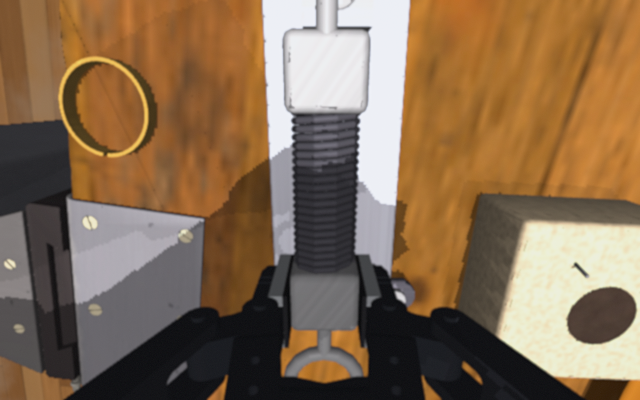

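The wrist view shows the spring held level. The far block's top is centred at about (326,72) and spans 285-367 by 30-113. The gripped block is at about (326,300), and the pin is out of frame. Next is the top view.

```bash
python3 -c "
from h import *
p=load('w2')
for u,v in[(285,113),(367,113),(285,30),(368,30),(291,328),(362,328)]:print(ray(p,u,v,.126).round(4))
import math
c=np.array(p['R']).T@-np.array(p['t']);print(c)"
```

```text
[0.5442 0.2722 0.126 ]
[0.5707 0.2763 0.126 ]
[0.5413 0.2966 0.126 ]
[0.5664 0.3005 0.126 ]
[0.5563 0.1894 0.126 ]
[0.5846 0.1937 0.126 ]
[0.55606011 0.27978912 0.24202546]
```

View pics/t2c.png

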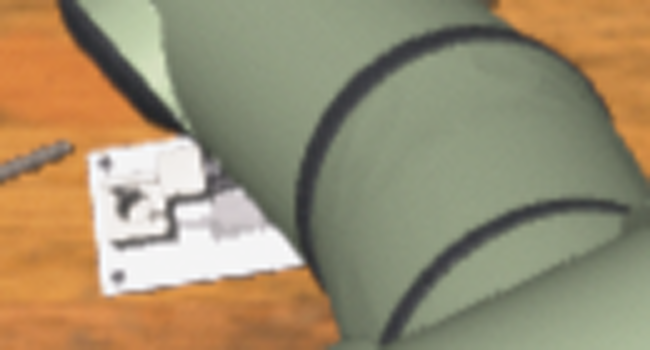

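The top view is mostly blocked by the arm, but the pin end appears near the hole. The wrist estimate puts the grip within 2 mm of plan. I'll correct sideways and lower to just above the lug.

Emit:
{"method": "move_arm", "body": {"moves": [[[0,0.006,0.0018,0,0,0,0],[0,0.006,0.0018,0.03,0,0,0],[0,0.006,0.0018,0.055,0,0,0],[0,0.006,0.0018,0.055,0,0,0],[0,0.006,0.0018,0.055,0,0,0]]]}}

```text
clock: 5.3
position: [0.5681, 0.2106, 0.0455]
tool_rot: [-3.141, -0.0, 1.725]
force: [0.4, -0.1, -0.5]
grip_width: 0.0268
finger_force: 79.1
```

```bash
python3 -c "
from h import *
plan([.569,.2084,.031],98.85)
im,p=snap('side','s3')
im2,p2=snap('top','t3')
for q in (p,p2):
  print(proj(q,np.array([.5495,.3339,.0365])),proj(q,np.array([.5801,.1366,.0365])))
u,v=map(int,proj(p,np.array([.56,.27,.0365])))
a=cv2.resize(im[v-45:v+45,u-65:u+65],None,fx=5,fy=5,interpolation=cv2.INTER_CUBIC)
print(u,v)
a2=cv2.resize(im2[165:195,205:335],None,fx=5,fy=5,interpolation=cv2.INTER_CUBIC)
cv2.imwrite('pics/s3c.png',np.vstack([a,a2])[:,:,::-1])"
```

```text
shift [-0.0023  0.0006  0.0145] turn [-0.0001 -0.      0.    ] pos [0.5681 0.2106 0.0455] clk 5.3 F [ 0.4 -0.1 -0.5]
(np.float64(202.38192287011978), np.float64(281.70024770415193)) (np.float64(258.32548350501196), np.float64(219.95759937911401))
(np.float64(222.00852531531342), np.float64(186.3242917697072)) (np.float64(287.8191620206622), np.float64(176.32619283496695))
222 259
```

View pics/s3c.png

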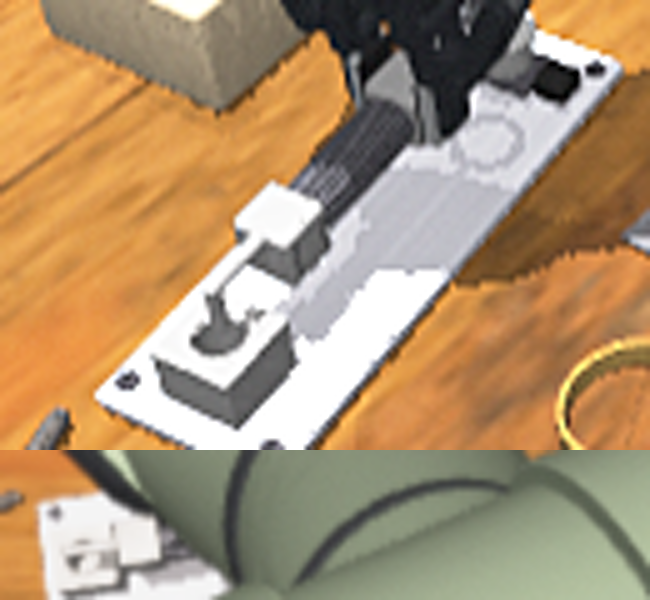

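The side crop shows the hole mouth centred at about (222,337) in the crop, i.e. (201.4,281.4) in the image. The pin hangs from about (212,293) in the crop towards the hole.

```bash
python3 -c "
from h import *
p=load('s3');q=load('t3')
cr=lambda X:(np.array(proj(p,np.array(X)))-[157,214])*5
ct=lambda X:(np.array(proj(q,np.array(X)))-[205,165])*5+[0,450]
for X in ([.5487,.3361,.0675],[.5487,.3361,.0645],[.5487,.3361,.045],[.5495,.3339,.0365]):print(cr(X),ct(X))
for dx,dy in((.004,0),(0,.004)): print(cr([.5487+dx,.3361+dy,.045])-cr([.5487,.3361,.045]))
"
```

```text
[209.75787338 291.53246966] [ 68.62637993 547.1514767 ]
[211.17482164 296.62807328] [ 69.88402163 548.21848162]
[220.22420019 329.17128423] [ 77.90991919 555.0277916 ]
[226.90961435 338.50123852] [ 85.04262658 556.62145885]
[-7.01326625 -4.75048444]
[-7.77579894  6.57947617]
```

Emit:
{"method": "move_arm", "body": {"moves": [[[0,-0.002,0.0015,0.003,0,0,0],[0,-0.002,0.0015,0.003,0,0,0],[0,-0.002,0.0015,0.003,0,0,0]]]}}

```text
clock: 5.7
position: [0.5701, 0.2085, 0.0424]
tool_rot: [3.141, -0.0, 1.725]
force: [0.7, 0.2, -1.7]
grip_width: 0.0268
finger_force: 79.1
```

```bash
python3 -c "
from h import *
plan([.5697,.2088,.031],98.85)
im,p=snap('side','s4')
im2,p2=snap('top','t4')
a=cv2.resize(im[250:305,180:240],None,fx=10,fy=10,interpolation=cv2.INTER_CUBIC)[:,:380]
b=cv2.resize(im2[170:197,205:243],None,fx=10,fy=10,interpolation=cv2.INTER_CUBIC)
b=np.vstack([b,np.zeros((550-270,380,3),np.uint8)])
cv2.imwrite('pics/s4c.png',np.hstack([a,b])[:,:,::-1])
x=bot.observe()['position']+[-.127*.1536,.127*.988,0]
for dz in(.022,.019,-.0005):
  X=x+[0,0,dz];print((np.array(proj(p,X))-[180,250])*10,(np.array(proj(p2,X))-[205,170])*10+[380,0])
X=np.array([.5495,.3339,.0365]);print((np.array(proj(p,X))-[180,250])*10,(np.array(proj(p2,X))-[205,170])*10+[380,0])
"
```

```text
shift [ 0.0004 -0.0003  0.0114] turn [ 0.0001 -0.     -0.    ] pos [0.5701 0.2085 0.0424] clk 5.7 F [ 0.7  0.2 -1.7]
[194.30790137 223.0275688 ] [527.07762088 140.71759216]
[197.11645861 233.16826674] [529.56160926 142.85435797]
[215.05494417 297.93773646] [545.41450987 156.49127204]
[223.8192287  317.00247704] [550.08525315 163.2429177 ]
```

View pics/s4c.png

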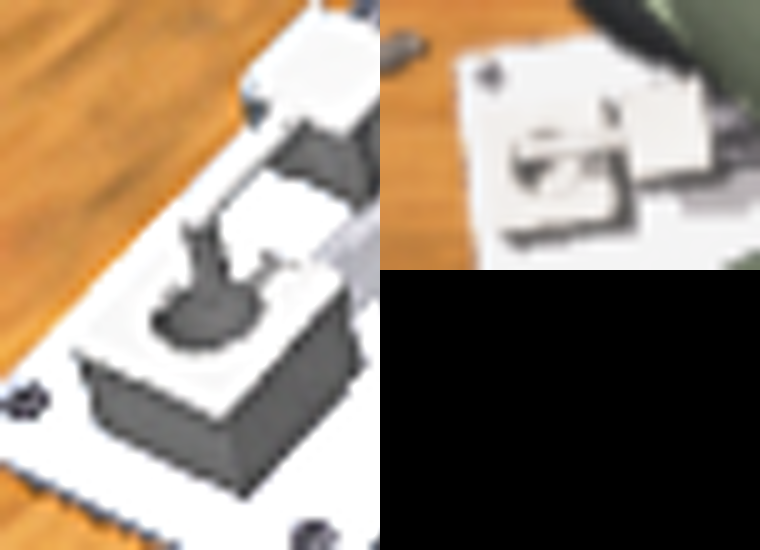

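In the side crop the hole centre is at (207,317). The pin axis at that level is about (225,316), so the pin is roughly 2 mm too far towards -x and -y, which is within the 6.5 mm clearance. I'll nudge it over and insert by about 6 mm.

Emit:
{"method": "move_arm", "body": {"moves": [[[0,0.001,0.0015,0,0,0,0],[0,0.001,0.0015,0.005,0,0,0],[0,0.001,0.0015,0.0115,0,0,0],[0,0.001,0.0015,0.0115,0,0,0],[0,0.001,0.0015,0.0115,0,0,0]]]}}

```text
clock: 6.3
position: [0.5709, 0.2097, 0.0302]
tool_rot: [-3.141, 0.0, 1.725]
force: [0.3, 0.6, -1.7]
grip_width: 0.0266
finger_force: 79.1
```

```bash
python3 -c "
from h import *
plan([.5716,.2095,.031],98.85)
print(bot.observe()['moment'])"
```

```text
shift [-0.0003  0.0006 -0.0008] turn [-0.0001  0.      0.    ] pos [0.5709 0.2097 0.0302] clk 6.3 F [ 0.3  0.6 -1.7]
[-0.02677961  0.01644881  0.06198048]
```

Emit:
{"method": "move_arm", "body": {"moves": [[[0,-0.005,0.0003,-0.001,0,0,0],[0,-0.013,0.0003,-0.001,0,0,0],[0,-0.022,0.0003,-0.001,0,0,0],[0,-0.0325,0.0003,-0.001,0,0,0],[0,-0.0325,0.0003,-0.001,0,0,0]]]}}

```text
clock: 6.8
position: [0.5767, 0.1764, 0.0317]
tool_rot: [3.141, -0.0, 1.724]
force: [-2.3, 6.3, -1.2]
grip_width: 0.0268
finger_force: 79.1
```

Emit:
{"method": "move_arm", "body": {"moves": [[[0,0,0,0,0,0,0],[0,0,0,0,0,0,0],[0,0,0,0,0,0,0]]]}}

```text
clock: 7.1
position: [0.5764, 0.1784, 0.0317]
tool_rot: [3.141, -0.001, 1.726]
force: [-0.9, 6.6, -1.3]
grip_width: 0.0267
finger_force: 79.1
```

```bash
python3 -c "
from h import *
plan([.5745,.1771,.031],98.85)
im,p=snap('side','s5');im2,p2=snap('wrist','w5')
plan([.5745,.1771,.031],98.85)
a=cv2.resize(im[200:300,180:300],None,fx=5,fy=5,interpolation=cv2.INTER_CUBIC)
cv2.imwrite('pics/s5c.png',a[:,:,::-1])
"
```

```text
shift [-0.001  -0.0021  0.0007] turn [ 0.0001 -0.0002  0.0001] pos [0.5764 0.1784 0.0317] clk 7.1 F [-0.9  6.6 -1.3]
shift [-0.001  -0.0021  0.0007] turn [ 0.0001 -0.0002  0.0001] pos [0.5764 0.1784 0.0317] clk 7.2 F [-1.5  7.4 -0.9]
```

View pics/s5c.png

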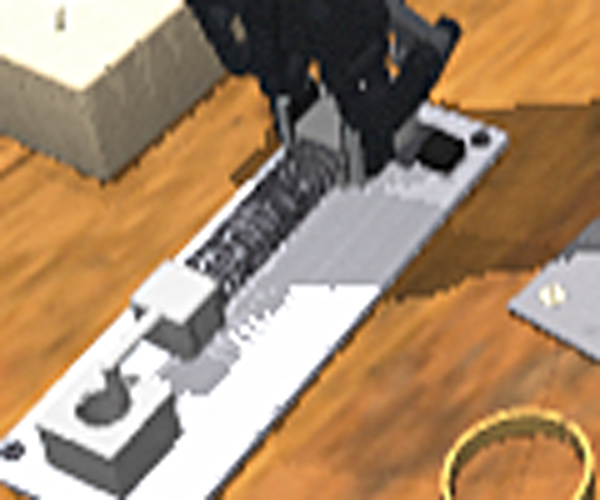

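The side view shows the pin captured in the hole and the coil stretched. A pull of about 7 N means about 25 mm of stretch, as wanted. I'll make a small sideways trim and lower in two steps while watching the force.

Emit:
{"method": "move_arm", "body": {"moves": [[[0,-0.001,-0.001,0,0,0,0],[0,-0.001,-0.001,0.002,0,0,0],[0,-0.001,-0.001,0.005,0,0,0],[0,-0.001,-0.001,0.007,0,0,0],[0,-0.001,-0.001,0.007,0,0,0]]]}}

```text
clock: 7.7
position: [0.5761, 0.1777, 0.025]
tool_rot: [3.14, -0.002, 1.725]
force: [-1.6, 7.5, 3.6]
grip_width: 0.0267
finger_force: 79.9
```

```bash
python3 -c "
from h import *
plan([.575,.1771,.0175],98.85)
"
```

```text
shift [-0.0004 -0.0012  0.0075] turn [ 0.0003 -0.0003  0.    ] pos [0.5761 0.1777 0.025 ] clk 7.7 F [-1.6  7.5  3.6]
```

```bash
python3 -c "
from h import *
s=bot.observe();print(s['moment'],s['force'],s['tool_rot'])
im,p=snap('wrist','w6')
im2,p2=snap('side','s6')
A=Ro.from_euler('xyz',s['tool_rot']);print(A.inv().apply(s['force']),A.inv().apply(s['moment']))
a=cv2.resize(im[230:400,220:430],None,fx=2.8,fy=2.8,interpolation=cv2.INTER_CUBIC)[:,:580]
b=cv2.resize(im2[215:300,185:229],None,fx=5,fy=5,interpolation=cv2.INTER_CUBIC)
H=max(a.shape[0],b.shape[0]);f=lambda z:np.vstack([z,np.zeros((H-len(z),z.shape[1],3),np.uint8)])
cv2.imwrite('pics/w6c.png',np.hstack([f(a),f(b)])[:,:,::-1])
for X in ([.5801,.1366,.0475],[.5801,.1366,.0365]):print((np.array(proj(p,np.array(X)))-[220,230])*2.8)
print(s['position'])
"
```

```text
[ 2.18534264  0.19190555 -0.08891447] [-1.60414419  7.46051933  3.58093574] [ 3.13999262e+00 -1.93831370e-03  1.72535339e+00]
[ 7.62546111 -0.43082529 -3.56685582] [-0.14697108  2.18869075  0.09213186]
[273.98136293 418.31680338]
[275.02512723 366.5867026 ]
[0.57609886 0.17767902 0.02499556]
```

View pics/w6c.png

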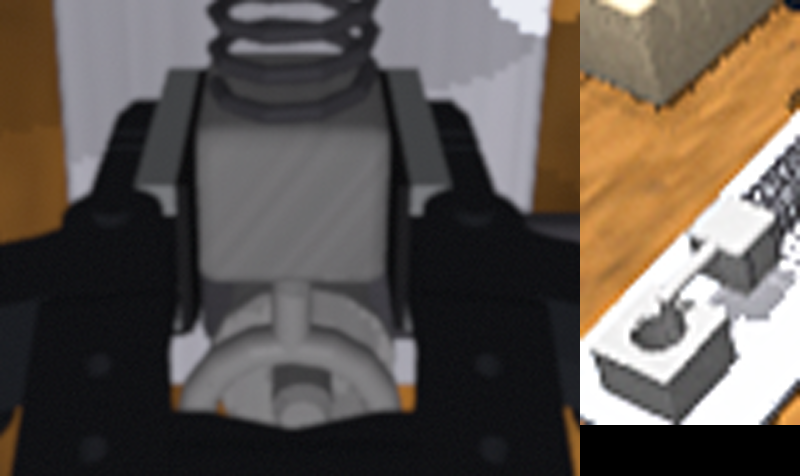

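The wrist crop shows the post top at about (302,400) inside the eye ring, which spans 180-400, and the pin is in the hole. The extra 5 N is friction, so I'll keep lowering.

Emit:
{"method": "move_arm", "body": {"moves": [[[0,0,0,0.003,0,0,0],[0,0,0,0.0055,0,0,0],[0,0,0,0.007,0,0,0],[0,0,0,0.007,0,0,0]]]}}

```text
clock: 8.2
position: [0.5761, 0.1777, 0.0181]
tool_rot: [3.14, -0.002, 1.725]
force: [-1.2, 7.0, 3.3]
grip_width: 0.0267
finger_force: 79.9
```

```bash
python3 -c "
from h import *
plan([.575,.1771,.0175],98.85)
s=bot.observe();print(s['moment'])
"
```

```text
shift [-0.0004 -0.0012  0.0006] turn [ 0.0003 -0.0003  0.    ] pos [0.5761 0.1777 0.0181] clk 8.2 F [-1.2  7.   3.3]
[ 2.06200933  0.25066194 -0.02240348]
```

Emit:
{"method": "move_arm", "body": {"moves": [[[0,0,0,0.0006,0,0,0],[0,0,0,0.0012,0,0,0],[0,0,0,0.0012,0,0,0]]]}}

```text
clock: 8.5
position: [0.5762, 0.1777, 0.0175]
tool_rot: [3.14, -0.002, 1.725]
force: [-5.0, 6.4, 13.8]
grip_width: 0.0269
finger_force: 81.4
```

Emit:
{"method": "move_arm", "body": {"moves": [[[0,0.002,-0.0005,0.0003,0,0,0],[0,0.004,-0.0005,0.0003,0,0,0],[0,0.0055,-0.0005,0.0003,0,0,0],[0,0.0055,-0.0005,0.0003,0,0,0]]]}}

```text
clock: 8.9
position: [0.5756, 0.1817, 0.0173]
tool_rot: [3.139, 0.0, 1.725]
force: [0.1, -0.1, 14.9]
grip_width: 0.0267
finger_force: 81.4
```

Emit:
{"method": "move_arm", "body": {"moves": [[[0,0.001,0,0.0003,0,0,0],[0,0.002,0,0.0006,0,0,0],[0,0.002,0,0.0006,0,0,0]]]}}

```text
clock: 9.2
position: [0.5757, 0.1825, 0.0171]
tool_rot: [3.139, 0.002, 1.724]
force: [-0.7, -6.3, 23.0]
grip_width: 0.0264
finger_force: 82.6
```

```bash
python3 -c "
from h import *
plan([.575,.1771,.0175],98.85)
s=bot.observe();print(s['moment'])
"
```

```text
shift [-0.0052 -0.0015 -0.0004] turn [ 0.0004  0.0002 -0.0002] pos [0.5757 0.1825 0.0171] clk 9.2 F [-0.7 -6.3 23. ]
[-1.50311712  0.15271481  0.08441966]
```

Emit:
{"method": "move_arm", "body": {"moves": [[[0,-0.001,0,0,0,0,0],[0,-0.001,0,0,0,0,0],[0.6,-0.001,0,0,0,0,0],[0.6,-0.001,0,0,0,0,0],[0.6,-0.001,0,0,0,0,0]]]}}

```text
clock: 9.7
position: [0.5741, 0.1824, 0.0154]
tool_rot: [-3.141, 0.0, 1.725]
force: [0.1, -0.2, -0.0]
grip_width: 0.0515
finger_force: 0.0
```

Emit:
{"method": "move_arm", "body": {"moves": [[[0.6,0,0,0,0,0,0],[0.6,0,0,-0.02,0,0,0],[0.6,0,0,-0.06,0,0,0],[0.6,0,0,-0.1,0,0,0],[0.6,0,0,-0.1,0,0,0]]]}}

```text
clock: 10.2
position: [0.5764, 0.1837, 0.1203]
tool_rot: [3.135, -0.001, 1.725]
force: [0.7, 0.3, -0.2]
grip_width: 0.0513
finger_force: 0.0
```

```bash
python3 -c "
from h import *
plan([.562,.26,.12],98.85)
im,p=snap('wrist','w7')
im2,p2=snap('side','s7')
b=cv2.resize(im2[195:305,170:290],None,fx=4,fy=4,interpolation=cv2.INTER_CUBIC)
cv2.imwrite('pics/f7.png',np.hstack([cv2.resize(b,(400,367)),cv2.resize(im,(400,250)) if 0 else np.vstack([cv2.resize(im,(400,250)),np.zeros((117,400,3),np.uint8)])])[:,:,::-1])
print(bot.observe()['qpos'].round(2))
"
```

```text
shift [ 0.0776 -0.0025  0.0004] turn [ 0.001  -0.0002 -0.0001] pos [0.5764 0.1837 0.1203] clk 10.2 F [ 0.7  0.3 -0.2]
[-0.14  0.65 -0.38  1.74  0.32  0.81 -0.52]
```

The picture budget is used up, so I'll check seating by touch. A seated spring has its block tops at 44 mm, so I'll tap each block lightly with shut fingers.

Emit:
{"method": "move_arm", "body": {"moves": [[[0,0,0,0,0,0,0],[0,0.05,-0.001,0,0,0,0],[0,0.1,-0.0025,0,0,0,0],[0,0.104,-0.0025,0.02,0,0,0],[0,0.104,-0.0025,0.05,0,0,0]]]}}

```text
clock: 10.8
position: [0.555, 0.2878, 0.0649]
tool_rot: [3.141, -0.001, 1.728]
force: [1.2, -0.5, -0.5]
grip_width: 0.0
finger_force: 0.0
```

```bash
python3 -c "
from h import *
plan([.558,.287,.044],98.85)
print(bot.observe()['grip_width'])
"
```

```text
shift [-0.0013  0.0028  0.0209] turn [ 0.0001 -0.0002  0.0005] pos [0.555  0.2878 0.0649] clk 10.8 F [ 1.2 -0.5 -0.5]
5.093768876612702e-06
```

Emit:
{"method": "move_arm", "body": {"moves": [[[0,-0.001,0.0028,0.005,0,0,0],[0,-0.001,0.0028,0.015,0,0,0],[0,-0.001,0.0028,0.018,0,0,0],[0,-0.001,0.0028,0.018,0,0,0]]]}}

```text
clock: 11.2
position: [0.5588, 0.2845, 0.0476]
tool_rot: [3.142, -0.0, 1.725]
force: [-0.4, -0.1, -0.5]
grip_width: 0.0001
finger_force: 0.0
```

Emit:
{"method": "move_arm", "body": {"moves": [[[0,0,0,0.001,0,0,0],[0,0,0,0.002,0,0,0],[0,0,0,0.0035,0,0,0],[0,0,0,0.0035,0,0,0]]]}}

```text
clock: 11.6
position: [0.5587, 0.2847, 0.0441]
tool_rot: [3.141, -0.0, 1.725]
force: [0.2, 1.0, 0.7]
grip_width: 0.0002
finger_force: 0.0
```

Emit:
{"method": "move_arm", "body": {"moves": [[[0,0,0,0.0006,0,0,0],[0,0,0,0.0012,0,0,0],[0,0,0,0.0012,0,0,0]]]}}

```text
clock: 11.9
position: [0.5588, 0.2848, 0.0437]
tool_rot: [3.141, 0.0, 1.725]
force: [-4.1, -3.2, 15.1]
grip_width: 0.0001
finger_force: 7.7
```

Contact comes at 0.0439, so the hook end is fully seated. Now the eye-side block.

Emit:
{"method": "move_arm", "body": {"moves": [[[0,0,0,-0.02,0,0,0],[0,-0.05,0,-0.02,0,0,0],[0,-0.1,0,-0.02,0,0,0],[0,-0.104,0,-0.02,0,0,0],[0,-0.104,0,-0.005,0,0,0]]]}}

```text
clock: 12.4
position: [0.5762, 0.1804, 0.049]
tool_rot: [3.139, -0.0, 1.722]
force: [0.4, 0.9, -0.4]
grip_width: -0.0002
finger_force: 0.0
```

```bash
python3 -c "
from h import *
plan([.5745,.183,.044],98.85)
"
```

```text
shift [ 0.0028 -0.0013  0.005 ] turn [ 0.0005 -0.     -0.0005] pos [0.5762 0.1804 0.049 ] clk 12.4 F [ 0.4  0.9 -0.4]
```

Emit:
{"method": "move_arm", "body": {"moves": [[[0,0,-0.001,0.003,0,0,0],[0,0,-0.001,0.0045,0,0,0],[0,0,-0.001,0.0045,0,0,0]]]}}

```text
clock: 12.7
position: [0.5736, 0.1821, 0.0437]
tool_rot: [3.142, 0.001, 1.726]
force: [-3.2, -9.0, 19.2]
grip_width: -0.0003
finger_force: 9.7
```

Emit:
{"method": "move_arm", "body": {"moves": [[[0,0,0,0.0006,0,0,0],[0,0,0,0.0012,0,0,0],[0,0,0,0.0012,0,0,0]]]}}

```text
clock: 13.0
position: [0.5737, 0.1822, 0.0433]
tool_rot: [3.141, 0.002, 1.726]
force: [-7.5, -10.8, 36.0]
grip_width: 0.0001
finger_force: 17.9
```

Emit:
{"method": "move_arm", "body": {"moves": [[[0,0,0,-0.04,0,0,0],[0,0,0,-0.09,0,0,0],[0,0,0,-0.14,0,0,0],[0,0,0,-0.14,0,0,0],[0,0,0,-0.14,0,0,0]]]}}

```text
clock: 13.5
position: [0.5735, 0.1833, 0.1827]
tool_rot: [3.14, -0.001, 1.727]
force: [-0.1, -0.1, -1.1]
grip_width: -0.0002
finger_force: 0.0
```

```bash
python3 -c "
from h import *
print(bot.observe()['position'],bot.observe()['force'].round(1));print(bot.job_done())"
```

```text
[0.57347233 0.18329015 0.18265926] [-0.1 -0.1 -1.1]
the job is handed in; nothing more can be done
None
```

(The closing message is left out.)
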